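# Slide the tall arbor into the comparator's vee and start the reading

## Robot

A 6-joint arm with a two-finger parallel gripper is mounted at the origin on the work surface. World frame = base frame: x ahead of the robot, y to its left, z up, the work surface at z = 0. Lengths are in m, angles in rad, forces in N, time in s.
With the tool pointing down it reaches from about 0.4 to 0.925 m from the base axis. Payload 12.5 kg.
Tool frame: the origin (TCP) lies at the very end of the fingers, on their centre line; the grasp point (between the pads) lies 19 mm behind it; z points along the fingers, y is the line along which they close (so a half turn about z gives the same grasp; the last joint's range is limited). The gripper opens to 95 mm and grips with 3 to 60 N. Pads are 20 mm wide; open, the fingers measure 119 mm over their backs; the gripper's body (75 mm by 180 mm) begins 59 mm behind the grasp point.
Start: joints at [-1.321, 0.491, 1.559, -0, 1.092, -0.106], TCP at [0.218, -0.586, 0.215] pointing down, gripper open.
Joint ranges: [-3.1, 3.1], [-0.84, 2.19], [0.05, 2.79], [-1.13, 4.28], [0.06, 2.93], [-2.69, 2.69]. Speed limits (rad/s): [2.22, 2.22, 2.79, 3.14, 3.14, 3.14].

## Interface

Orientations are given as [roll, pitch, yaw] about the fixed x, y, z axes, in that order (R = Rz(yaw) Ry(pitch) Rx(roll)).
In Python, from workcell import reach, line_to, set_joints, move_gripper, pause, solve_ik, state, get_image, calibration, MotionError, close_job, look_for gives the robot as it stands. Calls block until the motion is done:
- reach(position, orientation): joint-space move of the TCP to a pose.
- line_to(position, rotation=None, vel=0.15): straight line of the TCP; rotation=None keeps the orientation; vel is the mean speed in m/s.
- set_joints(angles): joint-space move.
- move_gripper(opening, squeeze=None): opening from 0.0 (shut) to 1.0 (fully open); squeeze is the grip in N (None keeps the last); returns when the fingers have stopped.
- pause(seconds).
- solve_ik(position, orientation): joint angles nearest the present ones, or None.
- state(): the state.
- get_image(name): name is "side" or "top" or "wrist"; returns the picture (480x640x3 uint8, blue, green, red); there is no depth.
- calibration(name): a dict with "fx", "fy", "cx", "cy" (pixels), "dist_coeffs" ([k1, k2, p1, p2, k3] as OpenCV has them; the pictures are not rectified), "cam_to_world" (4x4, takes a point from camera to world coordinates); the wrist camera has in their place "hand_eye" (4x4, takes a point from camera to tool coordinates, whose origin is the TCP and whose axes are the flange's). Camera axes: x right, y up, looking along -z (the intrinsics and any distortion apply to the point x, -y, -z); pixel columns grow to the right and rows downward; lengths in m; the calibration is good to about 2 mm. A picture is of the moment at which its call begins: read the wrist's pose just before it. calibration takes no time and is no camera call.
A pose or a line that the arm cannot do raises MotionError and nothing moves.
- close_job(): hands the job in; it is judged then, once.
Trained networks look in the newest picture that a camera, given by its name, has taken for a name from the list of things; names that differ only in an ending like _2 or _b are one class to them, and where a whole thing is asked for, a point or a joint stands for the part that bears it (a point fixed in the world has none). Each returns a list of dicts, best first, with "confidence" (0 to 1); they miss things now and then, are a little off and sometimes report something else, mostly with a low value. They report only what shows in the picture. A call takes as long as a camera call. They do not tell look-alikes from the thing itself.
- look_for(camera, name): "bbox" ([left, top, right, bottom] as shares, 0 to 1, of the picture: columns of its width, rows of its height, round what is visible of it).
The state is a dict: "clock": time; "joints": joint angles; "joint_vel": joint speeds; "joint_efforts": joint torques, N m; "tool_pos": TCP position; "tcp_rot": TCP orientation; "ft_force": force on the tool from outside, world axes, zero at the start; "wrist_torque": the same for the moment, N m; "gripper_width": opening from 0.0 (shut) to 1.0 (fully open); "gripper_force": force on a finger pad.
Only numpy, scipy, OpenCV 4.12 (cv2) and the standard library are available. Lean on these libraries where they do the work, as an engineer would, in place of code of your own. Each camera call takes 0.05 s, during which the arm holds its last target. There are 200 camera calls.

## Task

Push the tall, narrow arbor low down on its wide aluminium foot so that it slides upright across the granite plate until it is fully home against both jaws of the brass vee on the comparator stand; do not lift or tip it, and do not touch its slim ground shaft. Then press the green button on the readout all the way down and let go, leaving the arbor seated and the other things on the bench where they are.

Things in the scene. Friction and masses are not known exactly. Their poses are not given: they have to be found in the camera images.
- arbor: Tall arbor, loose, about 0.7 kg, 170 mm high, upright on the granite: a round aluminium foot, 60 mm diameter, 45 mm high, carrying a centred slim steel shaft. Origin: centre of the foot's underside, z up. Slides with ordinary dry friction; can tip if pushed high up. Push the side of the foot; a hand held straight down may strike the shaft with its palm, so lean it back, fingertips leading.
- vee_seat (a point): Point on the granite (60 mm above the table) where the centre of the arbor's underside is when its foot touches both brass jaws. Jaws: 28 mm high, 12 mm thick, 72 mm long, at 45 degrees either side of the stand's x axis, on the +x side. The vee opens to the stand's -x; any push within 25 degrees of +x finds home. The jaws' outer ends lie 9 mm towards -x and 51 mm to either side.
- stand: Comparator stand with the vee, fixed on the granite; origin at the vee's seat point, x is the direction to push in. Steel column, 38 mm diameter, 212 mm high, at 115 mm along +x and 100 mm along -y; grey arm and a horizontal dial gauge 100 to 155 mm above the granite, whose plunger ends 26 mm along +x of the origin.
- granite: Black granite plate, fixed, 420 x 460 mm, its top 60 mm above the table. Origin: centre of its underside, at table height.
- readout: Grey readout console, fixed on the table left or right of the granite, 130 x 150 x 45 mm, with an upright black display along its +x edge, whose face is 70 mm along +x of the button's centre and whose top is 95 mm above the table. Origin: centre of its underside.
- start (a joint): Travel of the round green push button (32 mm diameter) on top of the readout: 0 released, 0.006 m fully down; it springs back; about 4 N presses it down.
- start_top (a point): Centre of the top of the green button; it is pressed straight down.
- tray: Square glass tray with wire mesh, fixed, 130 x 130 x 35 mm, on the other side of the granite. Leave alone.
- gauge_mid (a point): Centre of a short loose steel setting gauge, 32 mm diameter, 42 mm high, standing on the granite to the +y side of the vee. Leave alone.
- caliper: Loose digital caliper, 210 mm long, up to 15 mm thick, lying on the table. Origin: under the middle. Leave alone.
- cleaner: Loose white bottle with blue cap, 44 mm diameter, 100 mm high, standing on the table. Origin: centre of its underside. Leave alone.
- shaft: The arbor's slim ground steel shaft, 22 mm diameter, 125 mm long, fixed on the foot. Origin: its lower end, 45 mm above the arbor's underside. Must not be touched.
Mind the look-alikes: they are no part of the job. There is more than one size of the arbor; the job needs the middle-sized.

How it is judged:
On the way, in this order (a step that is already met when the one before it is completed fails the run):
1. the arbor stands home in the vee, upright and at rest (horizontal distance between arbor and vee_seat below 0.005 m and angle between arbor's own z axis and vertical below 0.05 rad and linear speed of arbor below 0.02 m/s), for 0.3 s.
2. the green button is pressed down (value of joint start above 0.0045 m), for 0.05 s.
At the end, for the whole second after the job is handed in: the arbor stands upright (within 0.05 rad) and at rest with its axis within 5 mm of the vee's seat, and the green button is released again (all of step 1 and value of joint start below 0.0015 m); the robot touches nothing.
It fails at once if the arbor is tipped by more than 0.2 rad (angle between arbor's own z axis and vertical above 0.2 rad).
It fails at once if the arbor is lifted more than 10 mm off the granite (z of arbor in the frame of granite above 0.07 m).
It fails at once if the slim shaft is touched by the fingers or the arm (contact force between shaft and the fingers above 0.5 N or contact force between shaft and the arm above 0.5 N).
It fails at once if the button is pressed before the arbor is home (value of joint start above 0.0045 m and horizontal distance between arbor and vee_seat above 0.005 m).
It fails at once if the setting gauge, the caliper or the bottle is moved more than 15 mm (distance of any of gauge_mid, caliper, cleaner from where it was at the start of the episode above 0.015 m).
It also fails if it takes over 59 s, if anything falls off the work surface, if the arm or the gripper's body presses on something with over 40 N, if the wrist force passes 120 N, or if a joint passes its speed limit or range.

## Working session

There is one attempt and no reset: what is moved stays moved. The work goes in short steps, each a Python script; the robot and the scene stay as the last script left them, time stands still between calls to the robot, and variables do not carry over. Pictures are saved under pics/ and viewed, at most 10 in all, crops included, and the job is handed in when it is done.

```bash
mkdir -p pics; cat > h.py <<'E'
import numpy as np, cv2
from workcell import *
def ray(cam,u,v):
    c=calibration(cam);K=np.array([[c['fx'],0,c['cx']],[0,c['fy'],c['cy']],[0,0,1]])
    x,y=cv2.undistortPoints(np.array([[[u,v]]],float),K,np.array(c['dist_coeffs']))[0,0]
    T=np.array(c['cam_to_world']);return T[:3,3],T[:3,:3]@np.array([x,-y,-1])
def at_z(cam,u,v,z):
    o,d=ray(cam,u,v);return o+d*(z-o[2])/d[2]
def proj(cam,P):
    c=calibration(cam);K=np.array([[c['fx'],0,c['cx']],[0,c['fy'],c['cy']],[0,0,1]])
    T=np.linalg.inv(np.array(c['cam_to_world']));p=np.atleast_2d(P)@T[:3,:3].T+T[:3,3]
    return cv2.projectPoints((p*[1,-1,-1])[:,None],np.zeros(3),np.zeros(3),K,np.array(c['dist_coeffs']))[0][:,0]
E
python3 - <<'E'
from h import *
for cam in ['top','side']:
    cv2.imwrite(f'pics/{cam}0.png',get_image(cam))
    print(cam,np.round(np.array(calibration(cam)['cam_to_world'])[:3,3],3))
    for n in ['arbor','shaft','stand','granite','readout','start','gauge_mid','caliper','cleaner','tray']:
        print(n,[(round(r['confidence'],2),[round(b*s) for b,s in zip(r['bbox'],(640,480,640,480))]) for r in look_for(cam,n)])
E
```

```text
top [ 0.345 -0.051  1.02 ]
arbor [(0.79, [202, 296, 254, 337]), (0.74, [265, 300, 287, 316]), (0.7, [273, 210, 305, 246])]
shaft [(0.66, [198, 304, 236, 324]), (0.56, [266, 301, 281, 308]), (0.49, [284, 205, 296, 230]), (0.38, [354, 326, 442, 364])]
stand [(0.71, [257, 63, 348, 175]), (0.64, [223, 155, 243, 178]), (0.25, [358, 327, 445, 362])]
granite [(0.69, [173, 92, 392, 279])]
readout [(0.91, [97, 210, 176, 287])]
start [(0.71, [277, 206, 307, 247]), (0.57, [123, 253, 139, 268])]
gauge_mid [(0.77, [223, 155, 239, 176])]
caliper [(0.58, [356, 326, 445, 362])]
cleaner [(0.71, [476, 338, 507, 356]), (0.62, [355, 326, 443, 362])]
tray [(0.87, [412, 221, 478, 282])]
side [-0.07   0.582  0.648]
arbor [(0.81, [336, 269, 358, 324]), (0.65, [289, 183, 313, 263]), (0.62, [297, 233, 346, 366]), (0.58, [496, 218, 506, 244])]
shaft [(0.83, [297, 185, 304, 241]), (0.58, [310, 233, 336, 328]), (0.54, [341, 268, 347, 310]), (0.22, [286, 182, 313, 264])]
stand [(0.8, [204, 125, 273, 249]), (0.6, [116, 185, 390, 355])]
granite [(0.82, [117, 184, 391, 358]), (0.39, [206, 123, 274, 249])]
readout [(0.68, [124, 302, 236, 418])]
start [(0.68, [171, 351, 191, 369])]
gauge_mid [(0.62, [199, 236, 216, 261])]
caliper []
cleaner [(0.65, [498, 220, 502, 242]), (0.54, [200, 238, 217, 263])]
tray [(0.81, [364, 198, 413, 241])]
```

```bash
python3 -c "
import cv2
cv2.imwrite('pics/t1.png',cv2.resize(cv2.imread('pics/top0.png')[50:380,80:520],(800,600),interpolation=2))
cv2.imwrite('pics/s1.png',cv2.resize(cv2.imread('pics/side0.png')[110:440,90:530],(800,600),interpolation=2))"
```

```text
(no output)
```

View pics/t1.png

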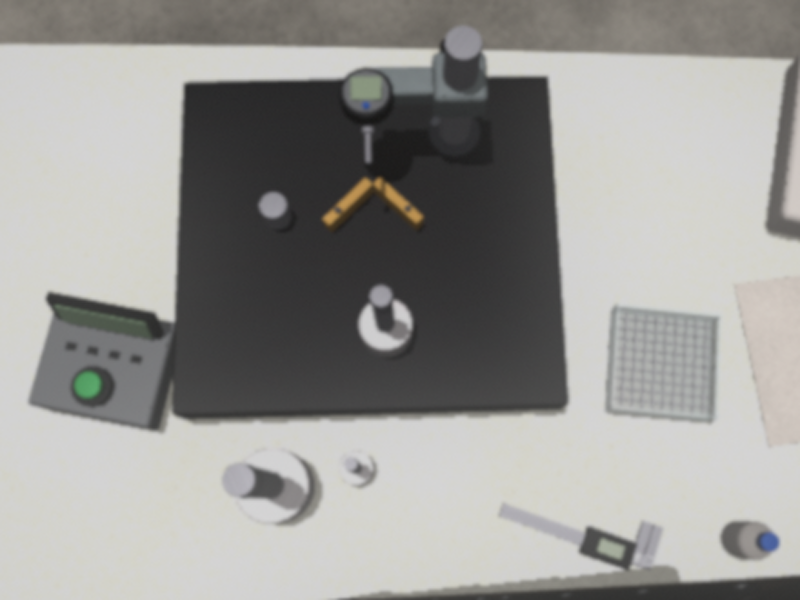

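View pics/s1.png

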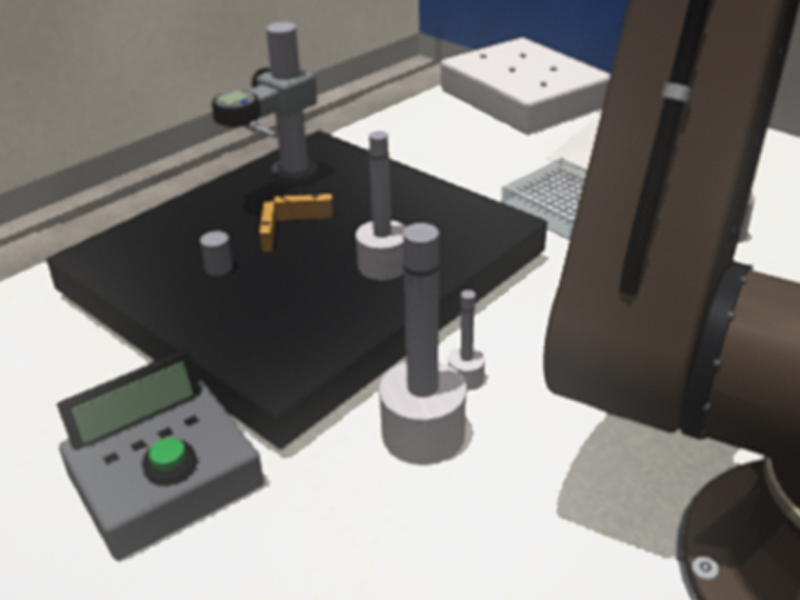

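Three arbor sizes: large on the table at (228,317), small on the table at (276,307), and one on the granite at (290,228). The granite one is middle-sized, since its foot is smaller than the large one's and bigger than the small one's. It is also the only one standing on granite, which fits the description. The enlarged crops above confirm it. The vee apex is near (285,150) in the top picture and the green button near (129,261). Next I measure by fitting models to both cameras.

```bash
cat > fit.py <<'E'
from h import *
from scipy.optimize import minimize
S=4
def fill(cam,parts):
    m=np.zeros((480,640),np.uint8)
    for P in parts:
        h=cv2.convexHull(proj(cam,P).astype(np.float32))
        cv2.fillPoly(m,[np.round(h*16).astype(np.int32)],255,cv2.LINE_AA,4)
    return m/255.
def cyl(x,y,r,z0,z1):
    t=np.linspace(0,2*np.pi,40)
    return np.array([[x+r*np.cos(a),y+r*np.sin(a),z] for a in t for z in(z0,z1)])
def vee(p):
    x,y,a=p;c,s=np.cos(a),np.sin(a);R=np.array([[c,-s],[s,c]]);out=[]
    for q in(1,-1):
        u=np.array([-1,q])/2**.5;n=np.array([1,q])/2**.5;A=np.array([.0424,0])
        B=[A,A+.072*u,A+.072*u+.012*n,A+.012*n]
        out.append(np.array([[*(R@b+[x,y]),z] for b in B for z in(.06,.088)]))
    return out
def hsv(im): return [c.astype(int) for c in cv2.split(cv2.cvtColor(im,cv2.COLOR_BGR2HSV))]
def box(m,b):
    o=np.zeros_like(m);o[b[1]:b[3],b[0]:b[2]]=m[b[1]:b[3],b[0]:b[2]];return o.astype(float)
def fit(model,masks,p0,step):
    f=lambda p:sum(np.abs(fill(c,model(p))-m).sum()/m.sum() for c,m in masks.items())
    r=minimize(f,p0,method='Nelder-Mead',options=dict(initial_simplex=np.vstack([p0]+[np.array(p0)+np.eye(len(p0))[i]*step[i] for i in range(len(p0))]),xatol=1e-4,fatol=1e-4))
    return np.round(r.x,4),round(r.fun,3)
E
python3 - <<'E'
from fit import *
im={c:cv2.imread(f'pics/{c}0.png') for c in('top','side')}
H={c:hsv(im[c]) for c in im}
br={c:(H[c][0]>8)&(H[c][0]<28)&(H[c][1]>110)&(H[c][2]>60) for c in im}
M={'top':box(br['top'],(250,140,320,180)),'side':box(br['side'],(220,205,285,255))}
g=at_z('top',285,172,.088);p0=[g[0],g[1],0.]
print('vee guess',g,{c:m.sum() for c,m in M.items()})
for k in(['top','side'],['top'],['side']): print('vee',k,fit(vee,{c:M[c] for c in k},p0,[.01,.01,.1]))
gr={c:(H[c][0]>45)&(H[c][0]<85)&(H[c][1]>90)&(H[c][2]>70) for c in im}
G={'top':box(gr['top'],(115,245,145,275)),'side':box(gr['side'],(165,345,200,375))}
pts={}
for c in G:
    v,u=np.nonzero(G[c]);pts[c]=ray(c,u.mean(),v.mean());print('green',c,len(u),u.mean(),v.mean(),at_z(c,u.mean(),v.mean(),.06))
def tri(r):
    A=0;b=0
    for o,d in r:
        d=d/np.linalg.norm(d);P=np.eye(3)-np.outer(d,d);A=A+P;b=b+P@o
    return np.linalg.solve(A,b)
print('button tri',tri(list(pts.values())))
a=at_z('top',292,229,.105);print('arbor guess',a)
# foot: bright disc; top-camera top face only; side excluded part occluded by big arbor
F={'top':box(H['top'][2]>110,(270,212,312,250)),'side':box(H['side'][2]>110,(283,228,312,266))}
print({c:m.sum() for c,m in F.items()})
foot=lambda p:[cyl(p[0],p[1],.03,.06,.105)]
for k in(['top','side'],['top'],['side']): print('arbor',k,fit(foot,{c:F[c] for c in k},a[:2],[.01,.01]))
for c in F: print(c,[round(float(np.median(H[c][2][F[c]>0])))])
ov=im['top'].copy();E
E
```

```text
vee guess [0.67494935 0.00362486 0.088     ] {'top': np.float64(539.0), 'side': np.float64(619.0)}
vee ['top', 'side'] (array([0.6833, 0.0028, 0.0431]), np.float64(0.448))
vee ['top'] (array([0.6835, 0.0049, 0.1026]), np.float64(0.302))
vee ['side'] (array([0.6829, 0.0025, 0.0639]), np.float64(0.148))
green top 172 128.0174418604651 261.1279069767442 [0.48329507 0.33158352 0.06      ]
green side 253 181.46245059288538 358.4861660079051 [0.48545837 0.32683124 0.06      ]
button tri [0.48206629 0.32916728 0.06445919]
arbor guess [ 0.54727051 -0.014499    0.105     ]
{'top': np.float64(586.0), 'side': np.float64(285.0)}
arbor ['top', 'side'] (array([ 0.5537, -0.0135]), np.float64(2.688))
arbor ['top'] (array([ 0.556, -0.012]), np.float64(0.428))
arbor ['side'] (array([ 0.597 , -0.0579]), np.float64(1.929))
top [172]
side [205]Traceback (most recent call last):
  File "<stdin>", line 27, in <module>
NameError: name 'E' is not defined
```

```bash
cat >> h.py <<'E'
from scipy.spatial.transform import Rotation as Ro
def lean(phi,a,flip=False):
    R=Ro.from_euler('xyz',[np.pi,-a,phi])
    if flip: R=R*Ro.from_euler('z',np.pi)
    return list(R.as_euler('xyz'))
E
python3 - <<'E'
from fit import *
s=state();print({k:np.round(s[k],3) for k in('tool_pos','tcp_rot','ft_force','clock')});print(np.round(calibration('wrist')['hand_eye'],3))
A=np.array([.551,-.013]);V=np.array([.683,.003]);phi=.1;d=np.array([np.cos(phi),np.sin(phi)])
for fl in(0,1):
  for a in(.6,.75):
    for n,p in(('hi',[*(A-.075*d),.28]),('low',[*(A-.075*d),.075]),('end',[*(V-.03*d),.075])):
        q=solve_ik(p,lean(phi,a,fl));print(fl,a,n,None if q is None else np.round(q,2))
q=solve_ik([.482,.329,.1],lean(0,0));print(q)
im={c:cv2.imread(f'pics/{c}0.png') for c in('top','side')}
out=[]
for c,b in(('top',(180,130,340,250)),('side',(190,170,350,290))):
    o=cv2.resize(im[c],None,fx=4,fy=4,interpolation=2)
    for parts,col in((vee([.683,.003,.07]),(255,255,0)),([cyl(*A,.03,.06,.105),cyl(*A,.011,.105,.23)],(0,0,255)),([cyl(.482,.329,.016,.064,.0641)],(255,0,255))):
        for P in parts:
            h=cv2.convexHull(proj(c,P).astype(np.float32))*4+2
            cv2.polylines(o,[h.astype(int)],True,col,1)
    out.append(o[b[1]*4:b[3]*4,b[0]*4:b[2]*4])
cv2.imwrite('pics/ov.png',cv2.resize(np.hstack(out),(800,300)) if 0 else cv2.resize(np.vstack(out),(400,600)))
cv2.imwrite('pics/ov.png',cv2.resize(np.hstack(out),(800,300),interpolation=cv2.INTER_AREA))
E
```

```text
{'tool_pos': array([ 0.218, -0.586,  0.215]), 'tcp_rot': array([ 3.141, -0.   ,  0.356]), 'ft_force': array([-0.384,  0.234,  0.489]), 'clock': np.float64(1.1)}
[[ 0.001  0.956  0.292  0.083]
 [ 1.    -0.001  0.    -0.001]
 [ 0.     0.292 -0.956 -0.17 ]
 [ 0.     0.     0.     1.   ]]
0 0.6 hi [-0.31  0.02  2.18  0.57  0.44  0.7 ]
0 0.6 low [-0.31  0.5   2.45  2.57  0.43 -1.38]
0 0.6 end [-0.16  0.61  2.03  2.04  0.17 -0.69]
0 0.75 hi [-0.36  0.01  2.28  1.13  0.34  0.12]
0 0.75 low [-0.36  0.59  2.54  2.68  0.74 -1.56]
0 0.75 end [-0.18  0.63  2.12  2.62  0.38 -1.28]
1 0.6 hi [-0.31  0.02  2.18  0.57  0.44 -2.44]
1 0.6 low [-0.31  0.5   2.45  2.57  0.43  1.76]
1 0.6 end [-0.16  0.61  2.03  2.04  0.17  2.45]
1 0.75 hi None
1 0.75 low [-0.36  0.59  2.54  2.68  0.74  1.58]
1 0.75 end [-0.18  0.63  2.12  2.62  0.38  1.86]
[ 4.85768563e-01  5.70353629e-01  1.77686583e+00 -4.44089210e-16
  7.94373195e-01  2.05656489e+00]
```

View pics/ov.png

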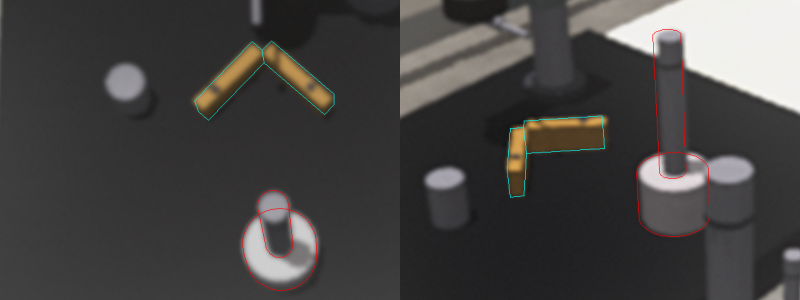

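```bash
python3 - <<'E'
from h import *
for n,t,sd in(('small',(276,302),(346,270)),('large',(212,313),(322,237))):
    r=[ray('top',*t),ray('side',*sd)];A=0;b=0
    for o,d in r:
        d=d/np.linalg.norm(d);P=np.eye(3)-np.outer(d,d);A=A+P;b=b+P@o
    print(n,'shaft top',np.linalg.solve(A,b))
A=np.array([.551,-.013]);phi=.12;d=np.array([np.cos(phi),np.sin(phi)])
for a in(.75,.85,.95):
  for p in([*(A-.065*d),.25],[*(A-.065*d),.2],[*(A-.065*d),.15],[*(A-.065*d),.1],[*(A-.065*d),.077],[*(A-.02*d),.077],[*(A+.05*d),.077],[*(A+.1*d),.077]):
    q=solve_ik(p,lean(phi,a));print(a,np.round(p,3),None if q is None else np.round(q,2))
E
```

```text
small shaft top [0.39909761 0.01380742 0.11127605]
large shaft top [0.37088131 0.11032137 0.24136544]
0.75 [ 0.486 -0.021  0.25 ] [-0.36  0.09  2.31  1.42  0.32 -0.2 ]
0.75 [ 0.486 -0.021  0.2  ] [-0.36  0.2   2.38  1.96  0.35 -0.78]
0.75 [ 0.486 -0.021  0.15 ] [-0.36  0.34  2.45  2.36  0.46 -1.21]
0.75 [ 0.486 -0.021  0.1  ] [-0.36  0.5   2.5   2.57  0.62 -1.46]
0.75 [ 0.486 -0.021  0.077] [-0.36  0.58  2.51  2.64  0.7  -1.53]
0.75 [ 0.531 -0.015  0.077] [-0.3   0.58  2.4   2.64  0.61 -1.46]
0.75 [ 0.601 -0.007  0.077] [-0.23  0.6   2.24  2.61  0.47 -1.35]
0.75 [ 0.65  -0.001  0.077] [-0.19  0.63  2.12  2.56  0.39 -1.26]
0.85 [ 0.486 -0.021  0.25 ] [-0.39  0.1   2.38  1.87  0.39 -0.67]
0.85 [ 0.486 -0.021  0.2  ] [-0.39  0.24  2.45  2.25  0.49 -1.1 ]
0.85 [ 0.486 -0.021  0.15 ] [-0.39  0.39  2.51  2.49  0.65 -1.38]
0.85 [ 0.486 -0.021  0.1  ] [-0.39  0.57  2.56  2.63  0.84 -1.56]
0.85 [ 0.486 -0.021  0.077] [-0.39  0.65  2.57  2.66  0.92 -1.62]
0.85 [ 0.531 -0.015  0.077] [-0.32  0.64  2.46  2.68  0.81 -1.54]
0.85 [ 0.601 -0.007  0.077] [-0.24  0.64  2.29  2.69  0.66 -1.45]
0.85 [ 0.65  -0.001  0.077] [-0.2   0.66  2.17  2.68  0.56 -1.39]
0.95 [ 0.486 -0.021  0.25 ] [-0.42  0.13  2.44  2.15  0.53 -0.99]
0.95 [ 0.486 -0.021  0.2  ] [-0.42  0.29  2.51  2.4   0.67 -1.29]
0.95 [ 0.486 -0.021  0.15 ] [-0.42  0.46  2.57  2.56  0.86 -1.5 ]
0.95 [ 0.486 -0.021  0.1  ] [-0.42  0.66  2.61  2.64  1.07 -1.65]
0.95 [ 0.486 -0.021  0.077] [-0.42  0.75  2.63  2.67  1.16 -1.7 ]
0.95 [ 0.531 -0.015  0.077] [-0.34  0.71  2.51  2.7   1.02 -1.61]
0.95 [ 0.601 -0.007  0.077] [-0.26  0.69  2.34  2.73  0.85 -1.52]
0.95 [ 0.65  -0.001  0.077] [-0.22  0.7   2.22  2.73  0.74 -1.46]
```

```bash
python3 - <<'E'
from h import *
A=np.array([.551,-.013]);phi=.12;d=np.array([np.cos(phi),np.sin(phi)]);rot=lean(phi,.7)
for k in(.02,.06,.1): print(np.round(solve_ik([*(A+k*d),.082],rot),2))
move_gripper(.42)
reach([*(A-.1*d),.36],rot)
s=state();print(np.round(s['tool_pos'],4),np.round(s['joints'],2),s['clock'])
line_to([*(A-.05*d),.25])
line_to([*(A-.05*d),.084],vel=.1)
s=state();print(np.round(s['tool_pos'],4),np.round(s['joints'],2),s['clock'],s['ft_force'],s['gripper_width'])
w=get_image('wrist');sd=get_image('side')
cv2.imwrite('pics/w1.png',np.hstack([cv2.resize(w,(400,300),interpolation=3),cv2.resize(sd[120:390,110:470],(400,300),interpolation=2)]))
E
```

```text
[-0.25  0.56  2.28  2.55  0.43 -1.31]
[-0.21  0.58  2.19  2.5   0.36 -1.22]
[-0.18  0.61  2.09  2.43  0.3  -1.12]
[ 0.452  -0.0255  0.3599] [-0.4  -0.14  2.14  0.6   0.6   0.64] 4.3417
[ 0.5015 -0.019   0.0845] [-0.32  0.52  2.44  2.58  0.55 -1.43] 7.1417 [-0.0616472  -0.60888269  0.33559395] 0.4187224650233944
```

View pics/w1.png

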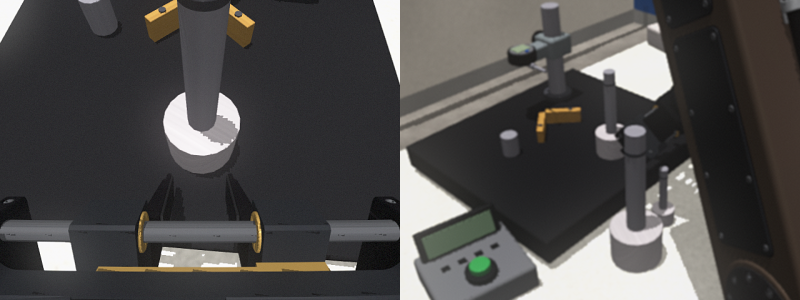

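The wrist view shows the foot (col 202 of 400) centred between the fingertips (165 and 233) with the vee straight ahead (147/253), and the hand leaning well clear of the shaft. I'll push now.

```bash
python3 - <<'E'
from h import *
phi=.121;d=np.array([np.cos(phi),np.sin(phi)])
p0=np.array(state()['tool_pos']);f0=np.array(state()['ft_force'])
go=lambda k,v:line_to([*(p0[:2]+k*d),.083],vel=v)
go(.1,.06);print(np.round(np.array(state()['ft_force'])-f0,2))
k=.12;go(k,.04)
while k<.17:
    k+=.002;go(k,.02);pause(.05);s=state();f=np.array(s['ft_force'])-f0
    print(round(k,3),np.round(s['tool_pos'],4),np.round(f,1))
    if abs(f[:2]@d)>9: break
w=get_image('wrist')
cv2.imwrite('pics/top2.png',get_image('top'));cv2.imwrite('pics/side2.png',get_image('side'))
o=[w]+[cv2.resize(cv2.imread(f'pics/{c}2.png')[b[1]:b[3],b[0]:b[2]],(640,480),interpolation=2) for c,b in(('top',(200,100,360,220)),('side',(190,140,350,260)))]
cv2.imwrite('pics/m2.png',cv2.resize(np.hstack(o),(800,200),interpolation=3))
print(state()['clock'])
E
```

```text
[-5.67 -2.5   3.6 ]
0.122 [ 0.6224 -0.0042  0.0829] [-4.9 -0.9  1.3]
0.124 [ 0.6244 -0.0041  0.0829] [-4.8 -1.   2.1]
0.126 [ 0.6265 -0.0038  0.083 ] [-4.  -1.6  2. ]
0.128 [ 0.6285 -0.0036  0.083 ] [-3.3 -2.   0.9]
0.13 [ 0.6305 -0.0033  0.083 ] [-3.2 -2.3  2.3]
0.132 [ 0.6325 -0.0031  0.083 ] [-4.1 -0.5  1.9]
0.134 [ 0.6345 -0.0028  0.083 ] [-3.6 -0.8 -0. ]
0.136 [ 0.6365 -0.0026  0.083 ] [-4.3 -2.2  1.2]
0.138 [ 0.6385 -0.0023  0.083 ] [-4.5 -1.3  1. ]
0.14 [ 0.6405 -0.0021  0.083 ] [-3.3 -1.4  1.3]
0.142 [ 0.6425 -0.0019  0.083 ] [-3.5 -0.2  0.7]
0.144 [ 0.6444 -0.0016  0.083 ] [-3.7 -1.4  1.6]
0.146 [ 0.6464 -0.0014  0.083 ] [-4.1 -1.1  1.5]
0.148 [ 0.6484 -0.0011  0.083 ] [-4.2 -1.3  0.9]
0.15 [ 0.6504 -0.0009  0.083 ] [-4.1 -1.5  1.7]
0.152 [ 6.522e-01 -6.000e-04  8.300e-02] [-5.4 -0.7  2.4]
0.154 [ 6.532e-01 -4.000e-04  8.270e-02] [-14.1  -1.5   6.7]
14.9583
```

View pics/m2.png

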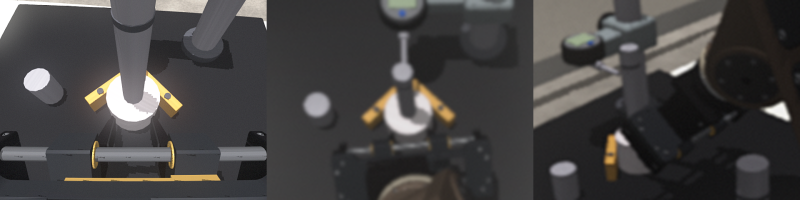

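```bash
python3 - <<'E'
from fit import *
phi=.121;d=np.array([np.cos(phi),np.sin(phi)])
p=np.array(state()['tool_pos'])
line_to([*(p[:2]+.0015*d),.083],vel=.02);pause(.4);s=state();print(np.round(s['tool_pos'],4),np.round(s['ft_force'],1))
p=np.array(s['tool_pos'])
line_to([*(p[:2]-.05*d),.085],vel=.08)
line_to([*(p[:2]-.09*d),.38],vel=.2)
move_gripper(0.0)
B=[.482,.329]
rot=min((lean(0,0,f) for f in(0,1)),key=lambda r:(lambda q:9 if q is None else abs(q[5]))(solve_ik([*B,.25],r)))
reach([*B,.25],rot)
cv2.imwrite('pics/top3.png',get_image('top'));cv2.imwrite('pics/side3.png',get_image('side'))
w=get_image('wrist');cv2.imwrite('pics/w3.png',w)
print(look_for('wrist','start')[:2]);s=state();print(s['clock'],np.round(s['tool_pos'],4),np.round(s['joints'],2))
# green seen from wrist -> button position at z=.062
h=hsv(w);v,u=np.nonzero((h[0]>45)&(h[0]<85)&(h[1]>90)&(h[2]>70));print('green',len(u),u.mean(),v.mean(),u.min(),u.max(),v.min(),v.max())
c=calibration('wrist');K=np.array([[c['fx'],0,c['cx']],[0,c['fy'],c['cy']],[0,0,1]])
x,y=cv2.undistortPoints(np.array([[[u.mean(),v.mean()]]]),K,np.array(c['dist_coeffs']))[0,0]
T=np.eye(4);T[:3,:3]=Ro.from_euler('xyz',s['tcp_rot']).as_matrix();T[:3,3]=s['tool_pos'];T=T@np.array(c['hand_eye'])
D=T[:3,:3]@[x,-y,-1];O=T[:3,3];
for z in(.055,.06,.065): print(O+D*(z-O[2])/D[2])
o=[w]+[cv2.resize(cv2.imread(f'pics/{c}3.png')[b[1]:b[3],b[0]:b[2]],(640,480),interpolation=2) for c,b in(('top',(200,100,360,220)),('side',(190,140,350,260)))]
cv2.imwrite('pics/m3.png',cv2.resize(np.hstack(o),(800,200),interpolation=3))
E
```

```text
[ 6.532e-01 -3.000e-04  8.260e-02] [-14.8  -2.4   7.4]
[]
22.275 [0.4823 0.3286 0.2503] [ 0.48  0.4   1.62  0.    1.13 -1.08]
green 876 319.0251141552511 210.7579908675799 303 335 194 227
[0.48321571 0.32954173 0.055     ]
[0.482066   0.32953973 0.06      ]
[0.48091629 0.32953772 0.065     ]
```

View pics/m3.png

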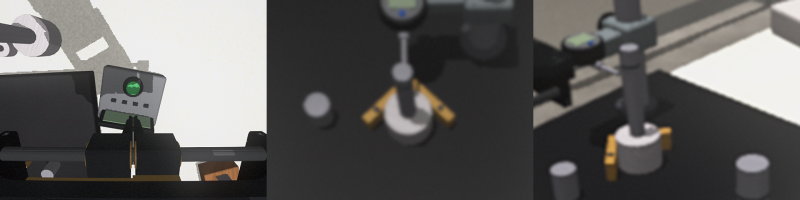

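```bash
python3 - <<'E'
from fit import *
out=[]
for c,b in(('top',(240,130,320,190)),('side',(215,190,295,250))):
    o=cv2.resize(cv2.imread(f'pics/{c}3.png')[b[1]:b[3],b[0]:b[2]],None,fx=5,fy=5,interpolation=2)
    for parts,col in((vee([.683,.003,.07]),(255,255,0)),([cyl(.683,.003,.03,.06,.105),cyl(.683,.003,.011,.105,.23)],(0,0,255))):
        for P in parts:
            h=(cv2.convexHull(proj(c,P).astype(np.float32))-[b[0],b[1]])*5+2
            cv2.polylines(o,[h.astype(int)],True,col,1)
    out.append(o)
cv2.imwrite('pics/ov3.png',np.hstack(out))
E
```

```text
(no output)
```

View pics/ov3.png

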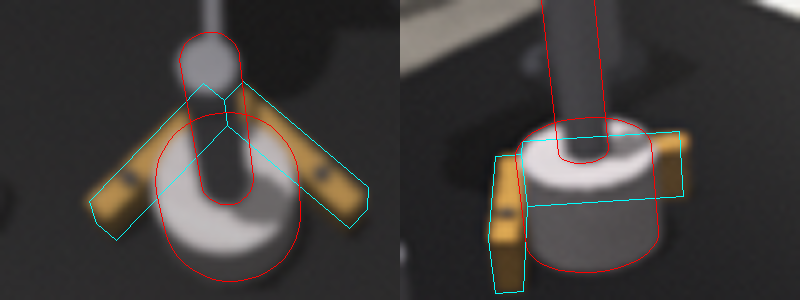

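The foot sits on both jaws, matching the seated model within about 1 mm in both views. The hand's stall point also agrees. Now I'll press the button.

```bash
python3 - <<'E'
from h import *
B=[.482,.3293]
line_to([*B,.085],vel=.12);pause(.2);f0=state()['ft_force'][2]
z=.072;line_to([*B,z],vel=.05)
while z>.042:
    z-=.001;line_to([*B,z],vel=.02);pause(.05);s=state();f=s['ft_force'][2]-f0
    print(round(z,3),round(s['tool_pos'][2],4),round(f,1))
    if f>15: break
pause(.3);print(state()['ft_force'])
line_to([*B,.2],vel=.1);pause(.5)
o=[cv2.resize(get_image(c)[b[1]:b[3],b[0]:b[2]],(400,300),interpolation=2) for c,b in(('top',(80,50,520,380)),('side',(110,120,430,420)))]
cv2.imwrite('pics/m4.png',np.hstack(o));print(state()['clock'])
E
```

```text
0.071 0.0711 -0.2
0.07 0.07 0.3
0.069 0.069 -0.6
0.068 0.068 0.4
0.067 0.0671 1.0
0.066 0.066 1.1
0.065 0.065 2.4
0.064 0.064 2.8
0.063 0.063 2.5
0.062 0.062 2.6
0.061 0.0613 6.7
0.06 0.0611 16.0
[-2.10608784 -1.41572541 15.74606555]
30.4583
```

View pics/m4.png

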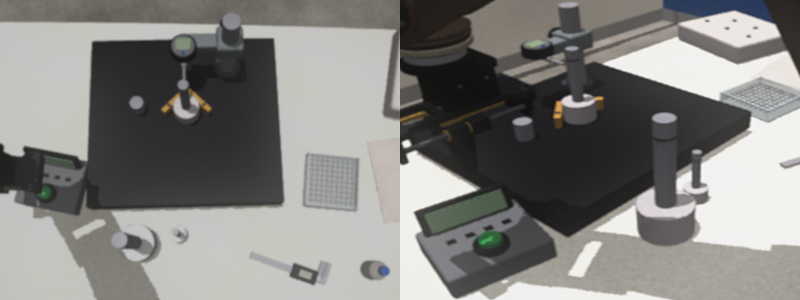

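The button went down 6 mm to its hard stop (0.067 to 0.061 m) and was let go. The arbor is still in the vee, everything else is undisturbed, and the hand is clear.

```bash
python3 -c "
from workcell import *
print(close_job())"
```

```text
the job is handed in; nothing more can be done
None
```

The job is handed in: the arbor is seated against both jaws of the vee, and the green button was pressed to its stop and let go. The other things on the bench looked unmoved in the last pictures; no verdict came back at hand-in.

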